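Latch the transport case shut

TASK

The lid of the grey transport case is standing slightly ajar on its rubber seal. Hook the wire loop of the draw latch over the keeper on the lid, then swing the lever down against the case until it snaps over centre and clamps the lid. Leave the white box, the jar and the cutters beside it where they are.

Things in the scene. Friction and masses are not known exactly. Their poses are not given: they have to be found in the camera images.
- transport_case: Grey hard-shell case with a steel draw latch, 140 (x) x 200 (y) x 152 mm high, fixed to the bench. Origin: centre of its underside; z up. Its front (the -x face, 70 mm from the origin) carries the latch in its middle (y = 0). The lid splits off 118 mm up; a flat handle on the lid reaches 161 mm. All latch pivots lie along the case's y, so its parts move only in x and z.
- lever_pivot (a point): Pivot of the latch lever on the case: 20 mm in front of the front face, 100 mm above the bench. The wire loop pivots on the lever 16 mm from here and is 50 mm long from there to its bar, so the bar can be put anywhere 35 to 66 mm from here; this swings the lever too. To hook: bring the bar up and over the keeper's lip, then down between lip and lid.
- loop_bar (a point): Centre of the wire loop's cross bar: 6 mm thick, along the case's y, with a flat-ended knob 12 mm across on each end, 53 mm over the ends. The knobs turn freely on the bar, so gripped across them (closing along the case's y) the loop still pivots. The 4 mm side wires are at y = +-16.5 mm. It starts in front of the case, off the keeper.
- keeper_seat (a point): Where the bar's centre lies when hooked: 3 mm above the seat of the keeper, a steel hook 16 mm wide, 20 mm in front of the lid's face; it moves with the lid, 6 mm higher while ajar. Axes as the case's (x into the lid, z up). The keeper's upright lip stands 7 to 11 mm in front of this point (-x) and rises 5 mm above it; behind it 20 mm are free to the lid.
- lever_tip (a point): Free end of the latch lever, a steel plate 4 mm thick and 26 mm wide (32 mm at the slightly flared tip), 61 mm from the lever's pivot. Closed, the lever hangs upright before the case, its outer side 29 mm (flare 33 mm) in front of the case's front face and its tip 40 mm above the bench. It can be pressed home anywhere along its length; the keeper overhangs it, so mind the room for the gripper's body.
- latch_lever (a joint): Lever angle, rad. 0 = closed, hanging down along the case (end stop, past dead centre); grows as the tip swings outward and up (1.4 = level, away from the case), to 2.9. Stays where left (stiff, 0.4 N at the tip). With the loop hooked it starts to pull the lid down at about 1.6 (and springs back if let go); it takes about 2 N at the tip, passes dead centre near 0.5, then snaps to 0.
- latch_loop (a joint): Angle of the loop on the lever, rad. 0 = as when latched (loop up, lever down); grows as the loop swings outward, away from the lid. Outward lean of the loop from upright = this - latch_lever + 0.15. Stays where it is left (stiff pivot).
- case_lid (a joint): Lid angle, rad. 0 = clamped, about 0.04 = ajar on its springy seal (about 20 N at the front edge presses it down; it springs back up unless latched). It does not open past 0.06.
- white_box: Slim white drive enclosure, 153 x 76 x 28 mm, lying left of the case; origin centre of underside. Leave alone.
- flux_jar: Orange screw-top jar, 38 mm across, 33 mm high, right of the case; origin centre of underside. Leave alone.
- cutters: Side cutters with red handles, 123 x 46 x 12 mm, lying right of the case; origin centre of underside. Leave alone.

How it is judged:
On the way:
1. the loop's bar is hooked behind the keeper's lip, with the lever still open (x of loop_bar in the frame of keeper_seat between -0.0065 and 0.014 m and z of loop_bar in the frame of keeper_seat between -0.004 and 0.0045 m and value of joint latch_lever above 0.6 rad), for 0.2 s.
At the end, for the whole second after the job is handed in: The loop's bar lies hooked behind the keeper's lip (between lip and lid, below the lip's top), the lever is down against the case (below 0.1 rad), the lid is clamped (below 0.015 rad) and stays so without help; white box, jar and cutters within 25 mm of where they were (x of loop_bar in the frame of keeper_seat between -0.0065 and 0.014 m and z of loop_bar in the frame of keeper_seat between -0.004 and 0.0045 m and value of joint latch_lever below 0.1 rad and value of joint case_lid below 0.015 rad and distance of each of white_box, flux_jar, cutters from where it was at the start of the episode below 0.025 m); the robot touches nothing.
It fails at once if the white box was pushed away (distance of white_box from where it was at the start of the episode above 0.025 m).
It fails at once if the flux jar was pushed away (distance of flux_jar from where it was at the start of the episode above 0.025 m).
It fails at once if the cutters were pushed away (distance of cutters from where it was at the start of the episode above 0.025 m).
It also fails if it takes over 48 s, if anything falls off the work surface, if the arm or the gripper's body presses on something with over 40 N, if the wrist force passes 120 N, or if a joint passes its speed limit or range.

ROBOT

A 6-joint arm with a two-finger parallel gripper is mounted at the origin on a cart in front of the work surface, level with it; the furniture and walls round the work are solid. World frame = base frame: x ahead of the robot, y to its left, z up, the work surface at z = 0. Lengths are in m, angles in rad, forces in N, time in s.
With the tool pointing down it reaches from about 0.375 to 0.9 m from the base axis. Payload 3.1 kg.
Tool frame: the origin (TCP) lies on the centre line of the jaws, within the pads' length; the fingertips stand 14 mm ahead of it and the grasp point (between the pads) lies 5 mm behind it (ctrl.tips_ahead is the distance from the TCP to the fingertips, in m); z points along the fingers, y is the line along which they close (so a half turn about z gives the same grasp; the last joint's range is limited). The gripper opens to 85 mm and grips with 20 to 120 N. Pads are 22 mm wide; open, the fingers measure 114 mm over their backs; the gripper's body (76 mm by 85 mm) begins 54 mm behind the grasp point. The pads swing forward as they close: fully open they stand 13 mm farther back than shut.
Start: joints at [-1.429, 0.527, 1.433, -0, 1.181, -0.178], TCP at [0.197, -0.593, 0.245] pointing down, gripper open.
Joint ranges: [-3.08, 3.08], [-0.75, 2.2], [0.22, 2.44], [-1.43, 4.57], [0, 2.65], [-2.85, 2.85]. Speed limits (rad/s): [2.79, 2.79, 3.14, 3.14, 3.14, 3.14].

INTERFACE

Orientations are given as a rotation vector (axis times angle).
In Python, from plant import ctrl, optics, ticket gives the robot as it stands.
- The arm moves only by the tool apply_moves, never from a script. Its argument "series" is a list of rows, each a list of 5 numbers: the shift along the tool's x, y, z in mm, then the turn about the tool's z in rad, then the closure, from -1 (fully open) to 1 (shut). A call has exactly 8 rows; each row is the pose to reach, as a shift and turn from the pose commanded when the call began, along the tool's axes at that moment; what a row does not reach only later rows make up. A row lasts 1/10 s, in which the tool goes at most 50 mm and 8.59 degrees, less where a joint would pass 70% of its speed; a pose out of reach is approached as far as the arm can. A call with a gripper value outside its range is refused whole. The fingers move at their own pace and stop on an object; the grip force is fixed at half the most. Time passes only in rows, so rows that repeat a pose let the fingers close, or fill a call up. It gives the time, the measured TCP pose, the force, the opening and the grip force at its end, in the units of the state.
- ctrl.read_state(): the state, without advancing time (a new reading comes with each control period).
- optics.read_camera(name): name is "side" or "top"; returns a dict with "frame" (384x512x3 uint8, red, green, blue), "fx", "fy", "cx", "cy" (pixels), "R" (3x3) and "t" (3): a world point X has camera coordinates R X + t. Camera axes: x right, y down, z forward; pixel columns grow to the right and rows downward; lengths in m; the calibration is good to about 2 mm. A picture is of the moment at which its call begins. There is no depth.
- ticket.hand_in(): hands the job in; it is judged then, once.
The state is a dict: "time_s": time; "joints": joint angles; "dq": joint speeds; "joint_torque": joint torques, N m; "eef_pos": TCP position; "eef_rot": TCP orientation; "ft_force": force on the tool from outside, world axes, zero at the start; "torque": the same for the moment, N m; "opening": opening from 0.0 (shut) to 1.0 (fully open); "grip_force": force on a finger pad.
Only numpy, scipy, OpenCV 4.12 (cv2) and the standard library are available. Lean on these libraries where they do the work, as an engineer would, in place of code of your own. Each camera call takes 0.05 s, during which the arm holds its last target. There are 200 camera calls.

## Working session

There is one attempt and no reset: what is moved stays moved. The work goes in short steps, Python scripts to look and compute and a tool call to move; the robot and the scene stay as the last step left them, time stands still between calls to the robot, and variables do not carry over. Pictures are saved under pics/ and viewed, at most 10 in all, crops included, and the job is handed in when it is done.

Besides the shell and the picture viewer there is one more tool, called after "Emit:" as name([rows], argument=value, ...), one row to a line, values as JSON. apply_moves: Moves the arm, as the interface text tells. Its arguments: {"type":"object","properties":{"series":{"type":"array","items":{"type":"array","items":{"type":"number"}}}},"required":["series"]}

```bash
mkdir -p pics; ls; cat > h.py <<'E'
import numpy as np, cv2
from plant import ctrl, optics, ticket
from scipy.spatial.transform import Rotation as Ro
def cam(n):
    c=optics.read_camera(n); c['K']=np.array([[c['fx'],0,c['cx']],[0,c['fy'],c['cy']],[0,0,1]]);c['R']=np.array(c['R']);c['t']=np.array(c['t']);return c
def save(c,f): cv2.imwrite('pics/'+f,c['frame'][:,:,::-1])
def proj(c,X):
    p=(c['R']@np.atleast_2d(X).T).T+c['t']; q=(c['K']@p.T).T; return q[:,:2]/q[:,2:]
def ray(c,u,v):
    d=c['R'].T@np.linalg.inv(c['K'])@np.array([u,v,1.]); o=-c['R'].T@c['t']; return o,d/np.linalg.norm(d)
def onz(c,u,v,z):
    o,d=ray(c,u,v); return o+d*(z-o[2])/d[2]
def two(c1,p1,c2,p2):
    o1,d1=ray(c1,*p1);o2,d2=ray(c2,*p2)
    s=np.linalg.lstsq(np.c_[d1,-d2],o2-o1,rcond=None)[0]
    a=o1+d1*s[0];b=o2+d2*s[1]; return (a+b)/2,np.linalg.norm(a-b)
E
python3 - <<'E'
from h import *
s=ctrl.read_state();print({k:np.round(v,3) for k,v in s.items()},ctrl.tips_ahead)
for n in('side','top'):
    c=cam(n);save(c,n+'0.png');print(n,c['K'].round(1).tolist(),c['R'].round(3).tolist(),c['t'].round(3), (-c['R'].T@c['t']).round(3))
E
```

```text
pics
{'time_s': np.float64(0.0), 'joints': array([-1.43 ,  0.528,  1.434,  0.   ,  1.181, -0.178]), 'dq': array([ 0.001, -0.002, -0.001, -0.001,  0.002, -0.   ]), 'joint_torque': array([ 0.0000e+00, -4.4235e+01, -1.7802e+01, -0.0000e+00,  8.0000e-03,
        0.0000e+00]), 'eef_pos': array([ 0.196, -0.593,  0.244]), 'eef_rot': array([-3.099, -0.5  , -0.   ]), 'ft_force': array([-0.559, -0.28 ,  0.053]), 'torque': array([-0.002, -0.031, -0.038]), 'grip_force': np.float64(0.0), 'opening': np.float64(1.0)} 0.014
side [[426.8, 0.0, 255.4], [0.0, 426.8, 186.7], [0.0, 0.0, 1.0]] [[1.0, -0.003, -0.001], [-0.002, -0.448, -0.894], [0.002, 0.894, -0.448]] [-0.655  0.097  0.954] [ 0.653 -0.811  0.514]
top [[352.1, 0.0, 259.6], [0.0, 352.1, 190.3], [0.0, 0.0, 1.0]] [[-0.037, -0.999, 0.004], [-0.971, 0.035, -0.237], [0.237, -0.013, -0.972]] [0.006 0.655 0.92 ] [ 0.419 -0.005  1.049]
```

View pics/side0.png

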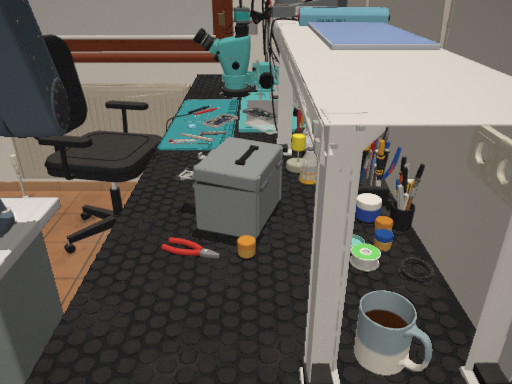

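View pics/top0.png

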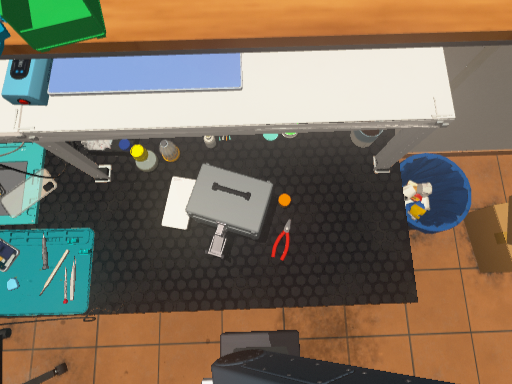

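The side view shows the case at about (240,185), with its latch at the left edge near (190,168). The top view shows the case at about (232,200), with the latch plate pointing to the lower left at about (217,240). I'll zoom in on both.

```bash
python3 - <<'E'
import cv2,numpy as np
a=cv2.imread('pics/side0.png')[120:250,160:300];b=cv2.imread('pics/top0.png')[155:265,160:300]
a=cv2.resize(a,None,fx=5.6,fy=4.5,interpolation=cv2.INTER_CUBIC)
cv2.imwrite('pics/a.png',cv2.resize(cv2.imread('pics/side0.png')[130:240,165:295],(780,660)[:2],interpolation=cv2.INTER_CUBIC)[:600])
cv2.imwrite('pics/b.png',cv2.resize(b,(760,597),interpolation=cv2.INTER_CUBIC))
E
```

```text
(no output)
```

View pics/a.png

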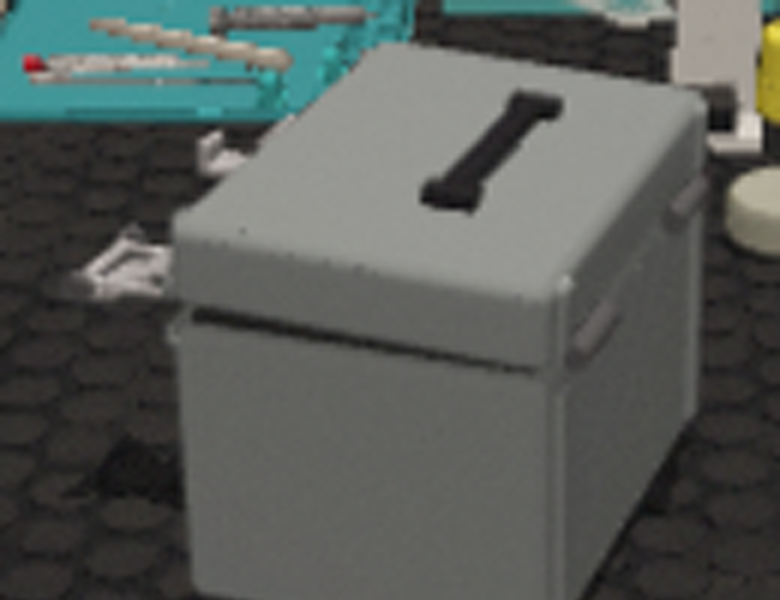

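View pics/b.png

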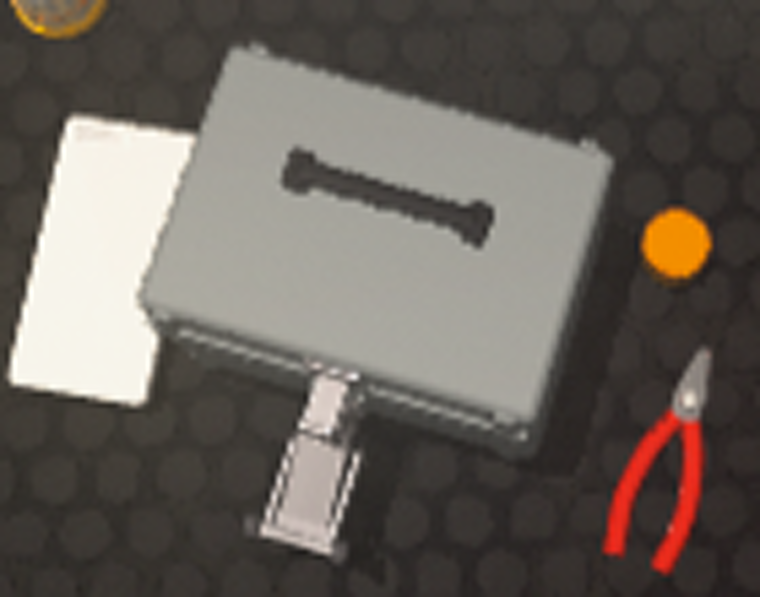

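```bash
cat > geo.py <<'E'
from h import *
s=cam('side');t=cam('top')
S=lambda u,v:(165+u/6,130+v/6); T=lambda u,v:(160+u/5.43,155+v/5.43)
if __name__=='__main__':
    P={}
    for n,a,b in [('nf',(178,225),(527,425)),('nb',(570,280),(612,158)),('ff',(375,45),(146,300)),('fb',(707,92),(235,45)),
      ('barN',(80,275),(340,553)),('barF',(130,230),(250,527)),('handN',(450,195),(482,225)),('handF',(535,100),(298,170))]:
        p,e=two(s,S(*a),t,T(*b));P[n]=p;print(n,p.round(4),round(e,4))
    for k in('nf','ff','nb','fb'):print(k,onz(t,*T(*{'nf':(527,425),'nb':(612,158),'ff':(146,300),'fb':(235,45)}[k]),.155).round(4))
    m=[onz(t,*T(*x),.155)[:2] for x in [(527,425),(146,300),(235,45),(612,158)]]
    print(cv2.minAreaRect(np.float32(m)*1000),np.mean(m,0))
    for i in range(4): print(np.linalg.norm(m[i]-m[i-1]),np.degrees(np.arctan2(*(m[i]-m[i-1])[::-1])))
E
python3 geo.py
```

```text
nf [ 0.5271 -0.0063  0.1544] 0.0055
nb [ 0.6582 -0.052   0.1536] 0.012
ff [0.5888 0.1712 0.1557] 0.0023
fb [0.7186 0.1304 0.15  ] 0.0028
barN [0.4742 0.0877 0.0915] 0.004
barF [0.4879 0.1319 0.0908] 0.0027
handN [0.6215 0.0114 0.1579] 0.0027
handF [0.6513 0.0988 0.1592] 0.0025
nf [ 0.5243 -0.0069  0.155 ]
ff [0.5901 0.1715 0.155 ]
nb [ 0.6517 -0.0525  0.155 ]
fb [0.7155 0.1295 0.155 ]
((620.5042114257812, 61.09527587890625), (192.82032775878906, 135.29444885253906), 70.30221557617188) [0.62040199 0.06041824]
0.13529444417343572 160.30221641326796
0.19014139010455153 69.75821096958458
0.1322389598167589 -18.533266931848928
0.19282457697401545 -109.31818786588943
```

```bash
cat > case.py <<'E'
from h import *
C=np.array([.6205,.0605]);yaw=np.radians(-19.5);ex=np.array([np.cos(yaw),np.sin(yaw)]);ey=np.array([-ex[1],ex[0]])
PX=-.090
def W(x,y,z): # pivot-relative x,z (m), case y
    p=C+ex*(PX+x)+ey*y; return np.array([p[0],p[1],.1+z])
def rel(p):
    d=np.array(p)[:2]-C; return np.array([d@ex-PX,d@ey,p[2]-.1])*1000
E
python3 - <<'E'
from case import *
pts=[('pivot',W(0,0,0),(0,0,255)),('seat',W(0,0,.0414),(0,255,0)),('b1',W(-.058,.0265,-.009),(255,0,0)),('b2',W(-.058,-.0265,-.009),(255,0,0)),('tip',W(-.0566,0,-.023),(255,0,255)),
 ('tipu',W(-.0127,0,.0597),(0,255,255))]
pts+=[('c',W(.02+a,b,.057-.006*(a>0)),(255,255,0)) for a in(0,.14) for b in(-.1,.1)]
pts+=[('u',W(.02+a,b,-.1),(0,165,255)) for a in(0,.14) for b in(-.1,.1)]
out=[]
for n,(x0,y0,w,h,k) in {'side':(172,130,66,100,6),'top':(190,200,66,100,6)}.items():
    c=cam(n);im=cv2.resize(c['frame'][y0:y0+h,x0:x0+w,::-1].copy(),None,fx=k,fy=k,interpolation=cv2.INTER_CUBIC)
    for nm,p,col in pts:
        q=(proj(c,p)[0]-[x0,y0]+.5)*k; cv2.circle(im,tuple(int(v) for v in q),3,col,1)
        print(n,nm,proj(c,p)[0].round(1))
    out.append(im)
cv2.imwrite('pics/ov.png',np.hstack(out))
E
```

```text
side pivot [203.9 172.1]
side seat [202.9 155.6]
side b1 [187.1 167.9]
side b2 [176.4 176.7]
side tip [182.9 177.6]
side tipu [197.3 147.4]
side c [190.1 167.4]
side c [227.7 135.9]
side c [254.5 179.8]
side c [282.8 145. ]
side u [195.  232.2]
side u [229.5 192.9]
side u [254.6 244. ]
side u [281.1 201.3]
top pivot [220.8 232.8]
top seat [219.1 230.9]
top b1 [204.8 250.9]
top b2 [223.5 256.9]
top tip [214.9 253.7]
top tipu [216.7 234.8]
top c [258.5 234.4]
top c [184.1 211. ]
top c [274.4 183.9]
top c [202.8 162.2]
top u [258.4 240.5]
top u [194.8 220.4]
top u [272.1 196.5]
top u [210.2 177.6]
```

View pics/ov.png

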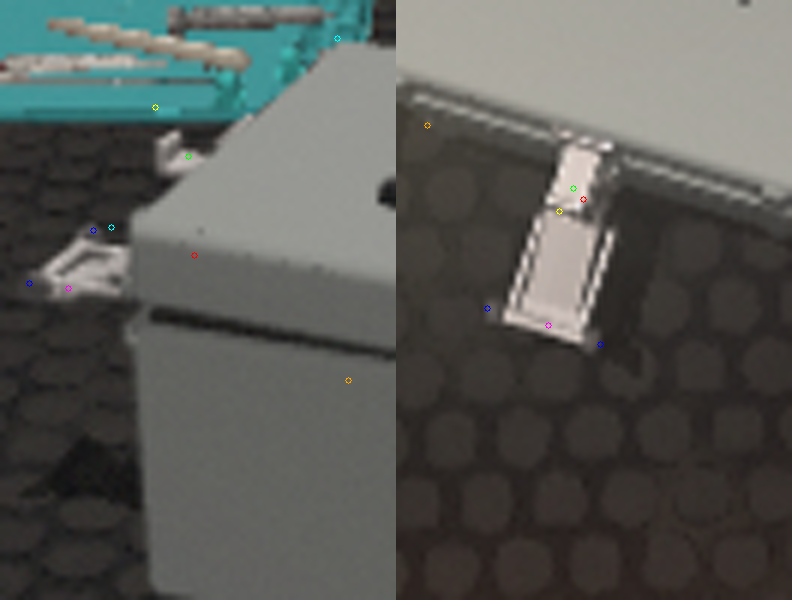

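```bash
python3 - <<'E'
from case import *
s=cam('side');t=cam('top')
for y in(-.008,.008):
  for n,x,z in(('liptop_out',-.011,.0464),('liptop_in',-.007,.0464),('lipbot_out',-.011,.0364)):
    p=W(x,y,z);print(n,y,((proj(s,p)[0]-[172,130]+.5)*6).round(),((proj(t,p)[0]-[190,200]+.5)*6).round())
# knobs measured again from overlay
u=lambda a,x0,y0:(a[0]/6-.5+x0,a[1]/6-.5+y0)
for a,b in[((45,275),(594,340)),((95,233),(494,312)),((70,254),(544,326))]:
    p,e=two(s,u(a,172,130),t,u((b[0]-396+0,b[1]),190,200));print(rel(p).round(1),round(e*1e3,1))
# keeper lip
E
python3 - <<'E'
import cv2
a=cv2.imread('pics/side0.png')[145:185,174:214];b=cv2.imread('pics/top0.png')[215:263,200:240]
import numpy as np
cv2.imwrite('pics/z.png',np.hstack([cv2.resize(a,(400,400),interpolation=cv2.INTER_NEAREST),cv2.resize(b,(333,400),interpolation=cv2.INTER_NEAREST)]))
E
```

```text
liptop_out -0.008 [152. 148.] [186. 217.]
liptop_in -0.008 [161. 149.] [189. 208.]
lipbot_out -0.008 [153. 173.] [188. 220.]
liptop_out 0.008 [171. 133.] [150. 206.]
liptop_in 0.008 [180. 134.] [154. 197.]
lipbot_out 0.008 [172. 157.] [153. 208.]
[-55.5 -22.5  -7.3] 3.9
[-57.6  24.1  -9.4] 2.7
[-56.6   0.7  -8.5] 3.1
```

View pics/z.png

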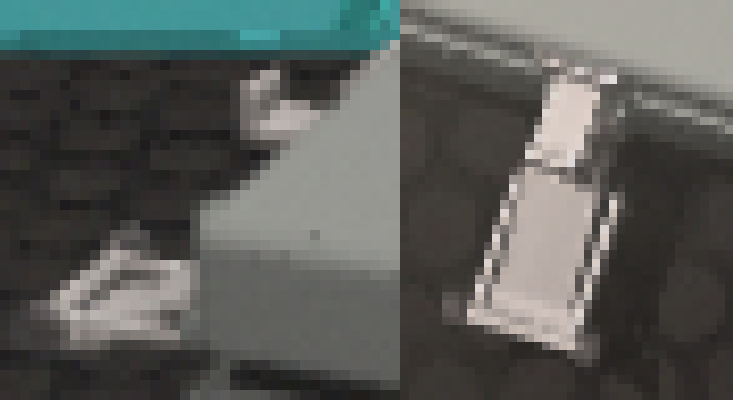

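The keeper shows at (198–203,151–159) in the side image and at (215–221,234) in the top image. Both are within 1 px of my case model, which also puts the bar in front of the pivot at about (-57, 0, -8.5) mm. Next I'll work out the approach.

```bash
cat > go.py <<'E'
from case import *
import sys
# usage: go.py x y z(mm, TCP, pivot-rel) yaw_offset_rad(tool x vs case x)
a=[float(v) for v in sys.argv[1:]]
s=ctrl.read_state();R=Ro.from_rotvec(s['eef_rot']).as_matrix()
cy=np.arctan2(R[1,0],R[0,0])
print('t',round(s['time_s'],2),'rel',rel(s['eef_pos']).round(1),'yaw-case',round(cy-yaw,3),'tilt',R[2].round(3),'F',s['ft_force'].round(1),'open',round(s['opening'],3),'grip',round(s['grip_force'],1),'q',s['joints'].round(2))
if len(a)>=3:
    d=(W(*[v/1e3 for v in a[:3]])-s['eef_pos'])
    print('shift',(R.T@d*1000).round(1),'turn',round(-((yaw+(a[3] if len(a)>3 else 0)-cy+np.pi)%(2*np.pi)-np.pi),3))
E
python3 go.py -60 0 100 0
```

```text
t 0.4 rel [ -91.5 -757.7  145.1] yaw-case 0.66 tilt [ 0. -0. -1.] F [ 0.   1.  -0.8] open 1.004 grip 0.0 q [-1.43  0.53  1.43  0.    1.18 -0.18]
shift [ 489.5 -579.2   45.4] turn 0.66
```

Emit:
apply_moves([
  [34,-35,0,0.08,-1],
  [67,-70,0,0.16,-1],
  [100,-106,0,0.24,-1],
  [132,-142,0,0.32,-1],
  [163,-178,0,0.4,-1],
  [194,-214,0,0.48,-1],
  [225,-250,0,0.56,-1],
  [256,-286,0,0.66,-1],
])

```text
time_s: 1.2
eef_pos: [0.3501, -0.2397, 0.2456]
eef_rot: [3.095, -0.539, 0.001]
ft_force: [0.9, 0.5, 0.2]
opening: 1.003
grip_force: 0.0
```

```bash
python3 go.py -60 0 100 0
```

```text
t 1.2 rel [ -64.7 -373.3  145.6] yaw-case -0.004 tilt [ 0.001  0.    -1.   ] F [0.9 0.5 0.2] open 1.003 grip 0.0 q [-0.87  0.26  1.91  0.    0.97  1.05]
shift [   3.  -373.3   45.5] turn -0.004
```

Emit:
apply_moves([
  [0,-45,0,0,-1],
  [0,-92,0,0,-1],
  [0,-140,0,0,-1],
  [1,-188,5,0,-1],
  [2,-236,10,0,-1],
  [3,-284,20,0,-1],
  [3,-332,32,0,-1],
  [3,-372,45,0,-1],
])

```text
time_s: 2.0
eef_pos: [0.4776, 0.1109, 0.2004]
eef_rot: [-3.096, 0.53, -0.003]
ft_force: [1.0, -2.0, 0.4]
opening: 1.0
grip_force: 0.0
```

```bash
python3 go.py -60 0 -13 0
```

```text
t 2.0 rel [-61.5  -0.2 100.4] yaw-case 0.001 tilt [ 0.002 -0.001 -1.   ] F [ 1.  -2.   0.4] open 1.0 grip 0.0 q [-0.    0.41  1.81  0.    0.91  1.91]
shift [ 1.300e+00 -1.000e-01  1.134e+02] turn 0.001
```

Emit:
apply_moves([
  [1,0,20,0,-1],
  [1,0,40,0,-1],
  [1,0,60,0,-1],
  [1,0,78,0,-1],
  [1,0,94,0,-1],
  [1,0,106,0,-1],
  [1,0,113,0,-1],
  [1,0,113,0,-1],
])

```text
time_s: 2.8
eef_pos: [0.4772, 0.108, 0.0867]
eef_rot: [3.096, -0.532, -0.002]
ft_force: [-0.7, 0.4, 0.4]
opening: 0.996
grip_force: 0.0
```

```bash
python3 go.py -60 0 -13 0; python3 - <<'E'
from h import *
s=cam('side');t=cam('top')
a=s['frame'][110:200,140:240];b=t['frame'][190:280,170:270]
cv2.imwrite('pics/g1.png',np.hstack([cv2.resize(x,(400,360),interpolation=cv2.INTER_CUBIC) for x in(a,b)])[:,:,::-1])
E
```

```text
t 2.8 rel [-60.9  -3.1 -13.3] yaw-case 0.0 tilt [-0.001  0.    -1.   ] F [-0.7  0.4  0.4] open 0.996 grip 0.0 q [-0.01  0.62  1.9  -0.    0.63  1.9 ]
shift [ 0.9 -3.1 -0.3] turn 0.0
```

View pics/g1.png

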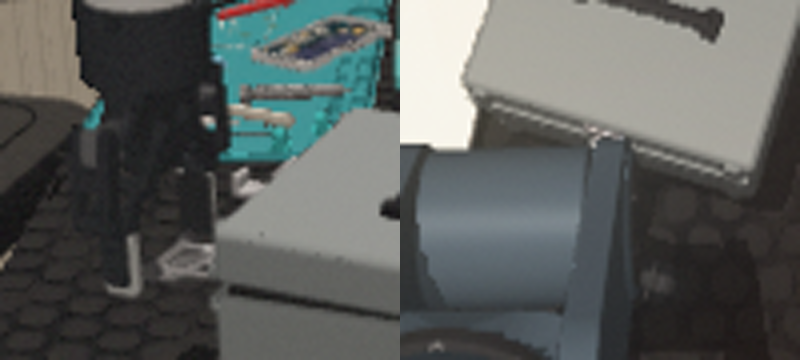

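Near fingertip at (130,290) and far fingertip at (198,240), with the bar on the line between them. Closing now.

Emit:
apply_moves([
  [1,-3,0,0,-1],
  [1,-3,0,0,1],
  [1,-3,0,0,1],
  [1,-3,0,0,1],
  [1,-3,0,0,1],
  [1,-3,0,0,1],
  [1,-3,0,0,1],
  [1,-3,0,0,1],
])

```text
time_s: 3.7
eef_pos: [0.4799, 0.1111, 0.0874]
eef_rot: [-3.095, 0.532, -0.002]
ft_force: [0.8, 5.7, 0.4]
opening: 0.594
grip_force: 62.2
```

```bash
python3 go.py -60 0 -13 0
```

```text
t 3.7 rel [-59.4   0.7 -12.6] yaw-case -0.0 tilt [ 0.001 -0.001 -1.   ] F [0.8 5.7 0.4] open 0.594 grip 62.2 q [-0.    0.62  1.89  0.    0.63  1.91]
shift [-0.6  0.7  0.4] turn -0.0
```

Emit:
apply_moves([
  [-1,0,-6,0,1],
  [-1,0,-12,0,1],
  [0,0,-18,0,1],
  [1,0,-24,0,1],
  [3,0,-30,0,1],
  [6,0,-36,0,1],
  [9,0,-41,0,1],
  [13,0,-46,0,1],
])

```text
time_s: 4.5
eef_pos: [0.4927, 0.1068, 0.1338]
eef_rot: [-3.094, 0.533, -0.003]
ft_force: [2.8, 4.8, -2.1]
opening: 0.592
grip_force: 62.5
```

```bash
python3 go.py -27 0 50 0
```

```text
t 4.5 rel [-45.9   1.   33.8] yaw-case -0.001 tilt [ 0.002 -0.002 -1.   ] F [ 2.8  4.8 -2.1] open 0.592 grip 62.5 q [-0.01  0.54  1.84  0.    0.76  1.9 ]
shift [ 18.9   0.9 -16.2] turn -0.001
```

Emit:
apply_moves([
  [5,0,-5,0,1],
  [9,-1,-9,0,1],
  [14,-1,-13,0,1],
  [20,-1,-16,0,1],
  [26,-1,-18,0,1],
  [32,-1,-19,0,1],
  [38,-1,-19,0,1],
  [44,-1,-19,0,1],
])

```text
time_s: 5.3
eef_pos: [0.5333, 0.0932, 0.1522]
eef_rot: [-3.094, 0.534, 0.002]
ft_force: [1.1, 6.6, -2.1]
opening: 0.598
grip_force: 63.0
```

```bash
python3 go.py -3 0 37 0;python3 - <<'E'
from h import *
s=cam('side');t=cam('top')
a=s['frame'][110:200,160:260];b=t['frame'][170:260,170:270]
cv2.imwrite('pics/g2.png',np.hstack([cv2.resize(x,(400,360),interpolation=cv2.INTER_CUBIC) for x in(a,b)])[:,:,::-1])
E
```

```text
t 5.3 rel [-3.1  1.7 52.2] yaw-case -0.001 tilt [-0.002 -0.002 -1.   ] F [ 1.1  6.6 -2.1] open 0.598 grip 63.0 q [-0.03  0.55  1.73  0.    0.87  1.88]
shift [ 0.1  1.8 15.2] turn -0.001
```

View pics/g2.png

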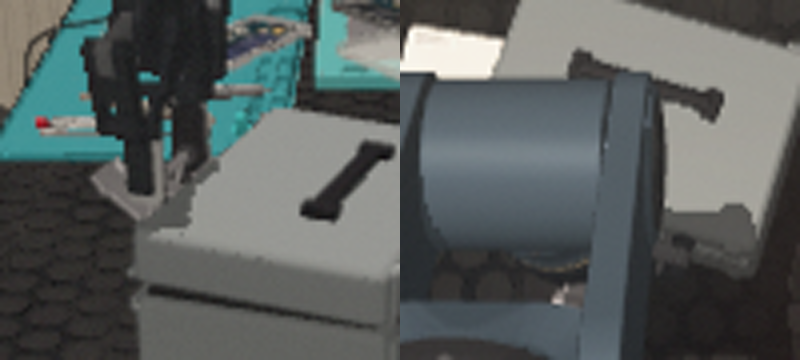

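The lever has swung up and out at (95–160,150–220), and the bar is above the keeper. Lowering it now.

Emit:
apply_moves([
  [0,1,2,0,1],
  [0,1,4,0,1],
  [0,1,6,0,1],
  [0,1,8,0,1],
  [0,1,10,0,1],
  [0,1,12,0,1],
  [0,1,14,0,1],
  [0,1,14,0,1],
])

```text
time_s: 6.2
eef_pos: [0.5344, 0.0927, 0.1399]
eef_rot: [-3.093, 0.534, -0.004]
ft_force: [0.6, 7.8, 7.5]
opening: 0.593
grip_force: 63.8
```

```bash
python3 go.py -3 0 37 0
```

```text
t 6.2 rel [-1.9  1.7 39.9] yaw-case -0.001 tilt [ 0.002 -0.003 -1.   ] F [0.6 7.8 7.5] open 0.593 grip 63.8 q [-0.04  0.57  1.74  0.    0.83  1.87]
shift [-1.1  1.7  2.9] turn -0.001
```

Emit:
apply_moves([
  [1,0,0,0,1],
  [2,0,0,0,1],
  [3,0,0,0,1],
  [4,0,0,0,1],
  [4,0,1,0,1],
  [4,0,1,0,1],
  [4,0,1,0,1],
  [4,0,1,0,1],
])

```text
time_s: 7.0
eef_pos: [0.5361, 0.0922, 0.1391]
eef_rot: [-3.092, 0.534, 0.003]
ft_force: [-3.3, 10.2, 12.1]
opening: 0.597
grip_force: 64.3
```

```bash
python3 go.py -3 0 37 0
```

```text
t 7.0 rel [-0.2  1.7 39.1] yaw-case -0.002 tilt [-0.002 -0.003 -1.   ] F [-3.3 10.2 12.1] open 0.597 grip 64.3 q [-0.04  0.57  1.73  0.    0.84  1.87]
shift [-2.8  1.7  2.1] turn -0.002
```

```bash
python3 - <<'E'
from case import *
s=cam('side');f=s['frame'];save(s,'s3.png')
g=cv2.cvtColor(f,cv2.COLOR_RGB2GRAY)
for v in range(140,176): print(v,' '.join('%3d'%x for x in g[v,178:212]))
for d in(40,42,44,46,48,50):
    A=np.arccos((256+d*d-2500)/(32*d)); th=np.pi-A+.5; ph=th+.15
    P=[proj(s,W(-.061*np.sin(ph),y,-.061*np.cos(ph)))[0].round(1) for y in(-.016,.016)]
    print(d,round(th,2),P)
E
```

```text
140 145 172 170 169 171 170  88  33  35  37  38  38  39  37  38  34  31  27  55 119 132  39  39  35  34  57 112  71  41  39  36  38  35  29
141 178 167 161 154 153 149  62  41  36  35  36  34  39  39  39  33  30  32  38  79 126  42  39  33  58 111  67  46  36  35  35  35  43  69
142 146 137 136 135 134 132 111  33  31  31  33  60 110  41  39  35  35  30  31  65 117  41  38  31  62 118  32  35  31  33  34  35  38  46
143 119 118 118 119 118 118 111  37  36  32  33  41  75  39  31  37  37  30  30  46  93  42  36  31  42  73  35  33  37  37  36  35  33  39
144 126 126 125 125 125 125 119  37  37  35  31  29  36  34  35  31  34  28  30  58 113  38  34  28  58 111  33  36  34  31  35  32  35  37
145 126 127 124 127 124 126 120  33  36  34  34  35  34  35  33  36  38  33  31  40  67  39  35  32  61 119  34  32  36  35  33  35  35  36
146 126 126 124 126 126 126 126 110  38  34  40  41  39  38  41  36  37  33  30  32  37  36  30  27  63 119  35  36  33  33  37  35  33  34
147 126 127 126 126 126 125 125 120  36  36  35  40  41  39  37  36  36  36  34  37  34  35  33  33  64 119  34  35  35 
[... 3569 characters left out ...]
89  88  79  77  82  95  97  98  97  97  98  99 101 100 102 102 102 103 108 109 116 115 109
174  76  77  92 101 101  80  77  74  72  63  60  56  55  50  56  79  95 100  98  98  95  99  97  99  96  98  99 100  98  99 100 101 102  98
175  45  47  56  63  60  43  45  46  49  50  51  49  48  47  51  72  95  97  95  97  96  97  98  98  98  96  96  97  99  97  98 100 100  97
40 1.54 [array([177.1, 168.3]), array([183.6, 163.1])]
42 1.71 [array([177.5, 164.6]), array([184. , 159.5])]
44 1.85 [array([178.4, 161.5]), array([184.9, 156.4])]
46 1.98 [array([179.6, 158.8]), array([186.2, 153.8])]
48 2.11 [array([181.2, 156.6]), array([187.7, 151.6])]
50 2.23 [array([183. , 154.6]), array([189.5, 149.7])]
```

The lever tip is at about (178–183,168–172) in the side image. That gives a bar distance of about 38–39 mm from the pivot, so the bar is down on the seat with the lid slightly pressed. I'll release and lift away.

Emit:
apply_moves([
  [-2,0,-1,0,1],
  [-2,0,-1,0,1],
  [-2,0,-1,0,-1],
  [-2,0,-1,0,-1],
  [-2,0,-1,0,-1],
  [-2,0,-1,0,-1],
  [-2,0,-3,0,-1],
  [-2,0,-10,0,-1],
])

```text
time_s: 7.85
eef_pos: [0.5344, 0.0906, 0.1469]
eef_rot: [3.096, -0.532, -0.003]
ft_force: [0.5, 0.1, -0.3]
opening: 1.0
grip_force: 0.0
```

```bash
python3 go.py -3 0 130 0
```

```text
t 7.85 rel [-1.2 -0.3 46.9] yaw-case 0.0 tilt [-0.002  0.001 -1.   ] F [ 0.5  0.1 -0.3] open 1.0 grip 0.0 q [-0.04  0.56  1.73 -0.    0.86  1.87]
shift [ -2.   -0.3 -83.1] turn 0.0
```

Emit:
apply_moves([
  [0,0,-20,0,-1],
  [0,0,-45,0,-1],
  [0,0,-70,0,-1],
  [-10,0,-83,-0.1,-1],
  [-30,0,-83,-0.25,-1],
  [-55,0,-83,-0.4,-1],
  [-80,0,-83,-0.55,-1],
  [-101,0,-83,-0.7,-1],
])

```text
time_s: 8.65
eef_pos: [0.4384, 0.1248, 0.2308]
eef_rot: [3.089, 0.572, -0.0]
ft_force: [-0.3, 1.1, 0.1]
opening: 0.996
grip_force: 0.0
```

```bash
python3 go.py -102 0 80 1.5708; python3 - <<'E'
from case import *
s=cam('side');f=s['frame'];save(s,'s4.png')
a=f[135:185,165:225]
cv2.imwrite('pics/g3.png',cv2.resize(a,(720,600),interpolation=cv2.INTER_CUBIC)[:,:,::-1])
E
```

```text
t 8.65 rel [-1.031e+02 -1.000e-01  1.308e+02] yaw-case 0.706 tilt [-0.  0. -1.] F [-0.3  1.1  0.1] open 0.996 grip 0.0 q [ 0.03  0.32  1.86 -0.    0.96  1.24]
shift [ 0.9  0.6 50.8] turn -0.864
```

View pics/g3.png

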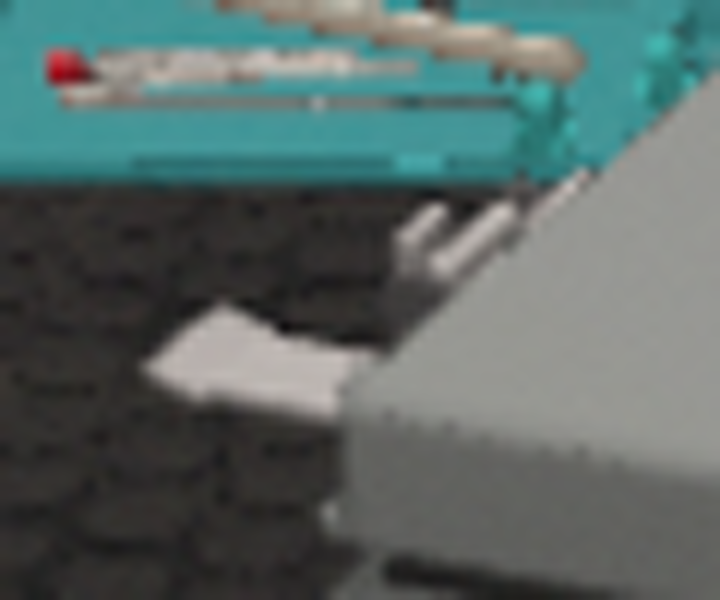

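The bar, at about (475,240) in the crop, sits behind the lip at (415,235), so it is hooked. The lever tip, at (145,365), fits θ≈1.68. Next I finish the turn and come down over the lever with the open inner finger.

Emit:
apply_moves([
  [0,0,10,-0.14,-1],
  [0,0,25,-0.28,-1],
  [0,0,40,-0.42,-1],
  [1,0,55,-0.56,-1],
  [1,1,65,-0.7,-1],
  [1,1,75,-0.8,-1],
  [1,1,82,-0.864,-1],
  [1,1,85,-0.864,-1],
])

```text
time_s: 9.5
eef_pos: [0.4417, 0.1238, 0.145]
eef_rot: [2.573, 1.802, -0.0]
ft_force: [-1.1, -0.2, -0.1]
opening: 1.007
grip_force: 0.0
```

```bash
python3 go.py -102 0 20 1.5708
```

```text
t 9.5 rel [-99.7  -0.1  45. ] yaw-case 1.562 tilt [-0. -0. -1.] F [-1.1 -0.2 -0.1] open 1.007 grip 0.0 q [ 0.03  0.48  1.94 -0.    0.73  0.38]
shift [ 0.  -2.3 25. ] turn -0.009
```

Emit:
apply_moves([
  [0,-2,6,0,-1],
  [0,-2,12,0,-1],
  [0,-2,18,0,-1],
  [0,-2,24,0,-1],
  [0,-2,30,0,-1],
  [0,-2,36,0,-1],
  [0,-2,41,0,-1],
  [0,-2,45,0,-1],
])

```text
time_s: 10.3
eef_pos: [0.439, 0.1247, 0.0999]
eef_rot: [-2.571, -1.804, 0.001]
ft_force: [-1.2, 1.2, 2.9]
opening: 0.997
grip_force: 0.9
```

```bash
python3 go.py -102 0 -20 1.5708;python3 - <<'E'
from case import *
s=cam('side');f=s['frame'];save(s,'s5.png')
a=f[120:200,130:230]
cv2.imwrite('pics/g4.png',cv2.resize(a,(750,600),interpolation=cv2.INTER_CUBIC)[:,:,::-1])
for z in(-1,-14):
    for x in (-45,-59.5): print(z,x,[((proj(s,W(x/1e3,y,z/1e3))[0]-[130,120]+.5)*7.5).round() for y in(-.011,.011)])
for ph in(1.0,1.2,1.4,1.6,1.8): print(ph,[((proj(s,W(-.061*np.sin(ph),y,-.061*np.cos(ph)))[0]-[130,120]+.5)*7.5).round() for y in(-.016,.016)])
E
```

```text
t 10.3 rel [-1.026e+02 -1.000e-01 -1.000e-01] yaw-case 1.564 tilt [-0.    -0.001 -1.   ] F [-1.2  1.2  2.9] open 0.997 grip 0.9 q [0.03 0.57 1.97 0.   0.6  0.38]
shift [ 0.1  0.6 19.9] turn -0.007
-1 -45 [array([411., 391.]), array([444., 364.])]
-1 -59.5 [array([370., 385.]), array([403., 358.])]
-14 -45 [array([414., 429.]), array([447., 401.])]
-14 -59.5 [array([373., 423.]), array([406., 395.])]
1.0 [array([393., 487.]), array([441., 446.])]
1.2 [array([375., 454.]), array([423., 413.])]
1.4 [array([363., 418.]), array([411., 378.])]
1.6 [array([357., 383.]), array([406., 343.])]
1.8 [array([358., 348.]), array([407., 309.])]
```

View pics/g4.png

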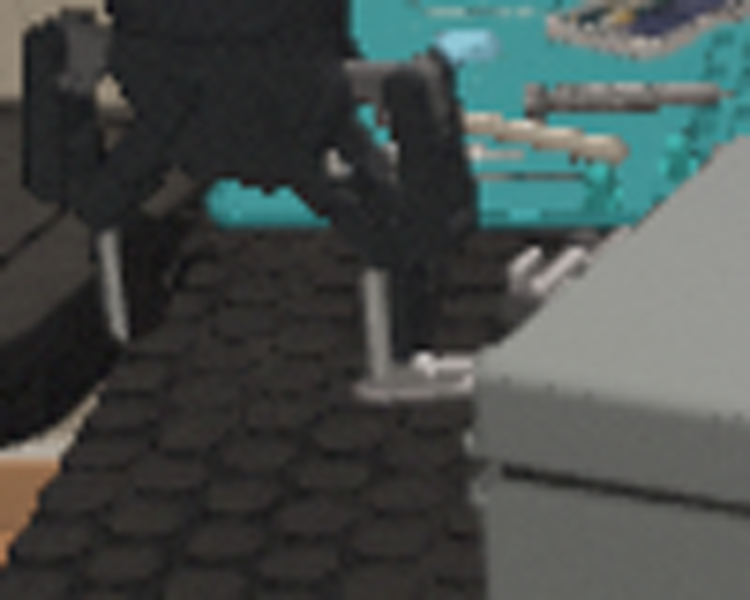

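The fingertip, at about (385,390), rests on the lever, which is near level. The finger's knuckle, at (475,150), bulges about 18 mm further inward than the fingertip. I'll press the finger low against the lever tip so the knuckle stays clear of the keeper.

Emit:
apply_moves([
  [0,0,5,0,-1],
  [0,0,10,0,-1],
  [0,0,15,0,-1],
  [0,0,20,0,-1],
  [0,0,25,0,-1],
  [0,0,30,0,-1],
  [0,0,34,0,-1],
  [0,1,38,0,-1],
])

```text
time_s: 11.15
eef_pos: [0.4388, 0.1244, 0.0616]
eef_rot: [-2.57, -1.804, 0.004]
ft_force: [-0.2, 0.1, 2.3]
opening: 0.999
grip_force: 0.9
```

```bash
cat > lev.py <<'E'
from case import *
s=cam('side');a=cv2.cvtColor(s['frame'],cv2.COLOR_RGB2GRAY)
for v in range(162,196): print(v,' '.join('%3d'%x for x in a[v,168:200]))
for th in(0,.1,.3,.4,.5,.6,.8,1.0,1.2):
    ph=th+.15; print(th,[proj(s,W(-.061*np.sin(ph),y,-.061*np.cos(ph)))[0].round(1) for y in(-.016,.016)])
E
python3 go.py -97 0 -45 1.5708; python3 lev.py
```

```text
t 11.15 rel [-102.6   -0.4  -38.4] yaw-case 1.564 tilt [-0.001 -0.003 -1.   ] F [-0.2  0.1  2.3] open 0.999 grip 0.9 q [0.03 0.65 1.99 0.   0.5  0.38]
shift [0.4 5.6 6.6] turn -0.007
162  40  34  36  37  37  37  36  39  39  40  41  33  36  39  38  40  42  38  40  39  38  38  35  38  39  39  37  41  54  60  60  61
163  44  44  44  45  39  35  38  35  31  32  38  43  32  39  37  40  40  37  34  36  39  33  34  37  33  47  33  37  50  60  59  66
164  49  48  47  46  44  42  38  34  37  39  42  37  40  36  36  46  54  37  39  39  40  37  35  38  51  45  35  35  37  52  59 103
165  50  48  50  50  48  46  48  42  40  35  37  36  40  37  35  37  38  37  37  36  37  37  38  45  46  37  32  40  42  55 110 147
166  51  50  48  48  48  51  43  41  39  37  39  39  40  34  35  34  36  39  37  40  37  37  36  41  37  32  33  41  73 130 147 151
167  32  40  36  35  33  43  43  44  46  40  39  38  39  38  38  37  38  39  38  37  35  38  35  34  27  35  90 136 135 150 150 151
168  46  47  48  45  45  45  47  46  48  46  43  40  40  46  36  32  33  38  36  38  37  35  34  40  46  89 133 148 150 151 1
[... 3325 characters left out ...]
2  48  48  45  37  36  36  29  31  33  37  40  33  36  41  48  48  48  46  48  50  51  53  64  93  97  98  96  96
195  50  47  48  48  46  51  47  33  36  39  39  41  41  45  46  43  45  46  45  48  48  47  46  50  47  52  61  93  96  96  98  97
0 [array([198.8, 197.5]), array([204.7, 191.6])]
0.1 [array([196.5, 196.6]), array([202.4, 190.8])]
0.3 [array([192. , 194.3]), array([198.1, 188.5])]
0.4 [array([189.9, 192.9]), array([196. , 187.1])]
0.5 [array([187.9, 191.3]), array([194. , 185.6])]
0.6 [array([186. , 189.5]), array([192.2, 183.8])]
0.8 [array([182.7, 185.5]), array([189., 180.])]
1.0 [array([180.1, 181.1]), array([186.4, 175.7])]
1.2 [array([178.2, 176.5]), array([184.6, 171.1])]
```

Lever tip corners at (183,185.5) and (189,179.5) match θ≈0.8. Continuing past dead centre.

Emit:
apply_moves([
  [0,0,4,0,-1],
  [0,1,8,0,-1],
  [0,2,12,0,-1],
  [0,3,16,0,-1],
  [0,5,20,0,-1],
  [0,6,23,0,-1],
  [0,8,26,0,-1],
  [0,9,27,0,-1],
])

```text
time_s: 12.0
eef_pos: [0.4487, 0.1212, 0.0349]
eef_rot: [-2.571, -1.804, 0.001]
ft_force: [-2.1, 0.0, 0.6]
opening: 0.998
grip_force: 0.0
```

```bash
python3 go.py -97 0 -45 1.5708; python3 lev.py | sed -n '14,34p'
```

```text
t 12.0 rel [-92.2  -0.2 -65.1] yaw-case 1.564 tilt [-0. -0. -1.] F [-2.1  0.   0.6] open 0.998 grip 0.0 q [0.02 0.71 1.98 0.   0.45 0.37]
shift [  0.1  -4.9 -20.1] turn -0.007
175  49  49  48  42  35  41  41  42  42  42  41  34  31  34  34  39  38  41  34  37  47  50  37  39  47  80  99  98  98 100  99  98
176  47  49  37  38  38  44  46  45  48  49  47  43  46  42  35  39  40  38  41  35  38  42  36  40  46  77  95  96  99  97  98  99
177  38  35  37  41  47  48  50  46  50  51  52  46  47  40  38  41  40  38  39  34  37  39  37  38  43  68  95  96  96  98  96  99
178  37  35  37  39  48  49  51  49  44  50  50  48  44  39  40  37  40  38  37  33  33  38  39  37  44  73  95  97  97  95  95  95
179  45  40  38  36  39  44  50  50  45  45  42  41  32  40  45  45  38  38  35  37  35  36  37  59 107  87  92  95  97  97  97  97
180  47  42  35  33  37  26  33  31  31  30  35  34  35  44  50  50  41  35  39  36  39  36  38  53 100  88  91  95  97  97  96  98
181  43  34  36  41  40  37  40  39  41  38  39  36  36  40  48  50  49  51  38  38  38  41  36  49  93  98  88  96  95  97  94  97

[... 1147 characters left out ...]
  39  68 115 118  77  97  97  98  96  97
191  29  33  34  38  37  34  35  37  35  44  50  51  50  48  52  48  54  92 125 106  50  38  63 117 111  75  66  96  98  98  97  97
192  32  36  33  35  34  36  38  37  36  45  47  46  48  50  51  48  58  93 126 108  52  55 101 115  71  44  65  95  98  97  98  96
193  43  44  44  46  47  46  43  35  32  35  45  49  48  48  50  47  57  92 126 110  67  59  84  64  50  52  69  93  95  97  98  98
194  50  47  50  50  50  49  47  36  36  33  29  27  30  35  40  33  40  79 126 112 100  92  69  50  49  52  64  92  97  98  96  99
195  50  46  48  47  48  49  49  32  37  39  38  42  44  42  44  45  45  57 108 116  99  72  51  50  49  50  63  92  97  97  98  98
```

Emit:
apply_moves([
  [0,1,0,0,-1],
  [0,1,0,0,-1],
  [0,2,0,0,-1],
  [0,2,0,0,-1],
  [0,3,0,0,-1],
  [0,3,0,0,-1],
  [0,4,0,0,-1],
  [0,4,0,0,-1],
])

```text
time_s: 12.85
eef_pos: [0.4528, 0.1198, 0.0354]
eef_rot: [2.571, 1.804, 0.001]
ft_force: [1.5, -0.1, -1.0]
opening: 0.998
grip_force: 0.0
```

```bash
python3 go.py -97 0 -45 1.5708; python3 lev.py | sed -n '20,34p'
```

```text
t 12.85 rel [-87.9  -0.1 -64.6] yaw-case 1.564 tilt [ 0.     0.001 -1.   ] F [ 1.5 -0.1 -1. ] open 0.998 grip 0.0 q [ 0.02  0.71  1.97 -0.    0.46  0.37]
shift [ -0.   -9.1 -19.6] turn -0.007
181  36  38  38  42  41  37  37  40  41  41  38  35  33  39  50  48  47  48  37  40  33  39  36  45  70  83  83  95  94  95  96  96
182  35  39  40  48  49  49  50  47  50  48  46  41  38  36  35  39  41  46  77  87  62  39  35  38  40  48  69  86  81  78  88  88
183  35  40  47  48  48  48  47  45  49  50  48  39  40  38  36  40  43  50  91 120  97  41  38  35  37  57  81  81  79  56  56  58
184  35  38  46  48  48  49  47  50  49  48  46  36  41  43  46  46  48  53  92 125 105  47  41  37  55  91  83  89  91  86  84  85
185  36  35  29  37  37  39  39  38  36  33  43  45  48  49  49  50  47  56  92 125 110  55  39  43  64  99  87  97 100  98  98  96
186  37  36  36  37  44  46  41  42  38  39  42  42  49  49  48  51  49  53  93 126 108  52  39  39  66 100 111  98 100  99 100  99
187  41  44  49  45  46  45  46  47  47  42  41  36  43  44  47  48  45  51  80 127 112  67  37  38  44  74  91  97 
[... 371 characters left out ...]
  41  36  34  43  66  96  98  97  98  97
191  29  33  36  37  39  34  30  40  36  42  50  50  49  49  47  48  51  47  66 127 121  84  39  37  35  36  62  95  98  97  97  98
192  34  36  37  35  36  34  36  31  36  47  50  48  50  51  49  47  50  45  68 128 123  84  40  35  33  37  65  95  98  99  98  97
193  42  45  46  47  48  44  42  33  35  36  45  47  48  51  50  48  49  47  57 113 124  96  49  40  49  52  68  93  96  97  99  99
194  47  47  48  50  49  49  47  36  37  32  30  34  32  35  44  36  36  42  59 111 123 103  95  81  49  48  65  91  97  98  96  97
195  49  49  48  48  47  48  46  36  38  36  39  40  43  43  44  42  45  44  54  90 119 111  78  58  46  50  63  93  97  99  98  98
```

Emit:
apply_moves([
  [0,-8,0,0,-1],
  [0,-20,0,0,-1],
  [0,-35,-5,0,-1],
  [0,-50,-20,0,-1],
  [0,-50,-50,0,-1],
  [0,-50,-85,0,-1],
  [0,-50,-125,0,-1],
  [0,-50,-150,0,-1],
])

```text
time_s: 13.7
eef_pos: [0.404, 0.1374, 0.1875]
eef_rot: [2.57, 1.805, 0.002]
ft_force: [0.5, 0.2, -0.6]
opening: 0.996
grip_force: 0.0
```

```bash
python3 go.py; python3 - <<'E'
from case import *
s=cam('side');g=cv2.cvtColor(s['frame'],cv2.COLOR_RGB2GRAY);g0=cv2.cvtColor(cv2.imread('pics/side0.png'),cv2.COLOR_BGR2GRAY);g4=cv2.cvtColor(cv2.imread('pics/s4.png'),cv2.COLOR_BGR2GRAY)
for c in(200,215,235): 
    for n,x in(('0',g0),('hook',g4),('now',g)): print(c,n,x[158:200,c])
print('keeper now')
for v in range(148,200): print(v,g[v,176:206])
E
```

```text
t 13.7 rel [-139.8    0.2   87.5] yaw-case 1.565 tilt [ 0.001  0.001 -1.   ] F [ 0.5  0.2 -0.6] open 0.996 grip 0.0 q [0.06 0.36 1.97 0.   0.8  0.41]
200 0 [138  73  40  93 143 151 151 149 151 149 146 134 117 101  98  99  98  98
  95  96  97  94  88  51  35  31  80  95  99  98  96  98  98  98  96  98
  97  98  98  98  97  97]
200 hook [ 80  64  61  96 141 150 151 151 150 150 147 140 122 104 100  97  98  99
  97  98  95  97  92  72  40  30  78  96 100  97  98  98  96  99  98  98
  96  97  98  97  96  97]
200 now [126 131  96  73  66 115 148 151 151 151 150 149 145 135 108  98  99  97
  97  97  95  97  98  94  91  55  81  94  99  98  98  98  98  98  97  98
  96  99  99  99  98  95]
215 0 [151 150 151 151 152 151 151 150 151 151 151 151 150 145 130 112  99  99
  96  98  97  96  97  97  97  89  52  31  64  90 100 100  97  97  97  98
  99  99  98  96  98  98]
215 hook [151 150 151 151 151 150 152 150 152 150 150 151 150 145 133 116 102  99
  98  97  98  97  97  99  97  91  58  33  61  91 101  99  98  99  97 100
  97  97  98  97 101  97]
215 now [150 150 150 151 150 150 151 150 151 149 151
[... 5951 characters left out ...]
98 97 96
 98 97 98 96 98 97]
194 [36 36 33 32 34 36 43 36 36 41 50 47 49 45 49 50 49 50 65 92 96 96 98 99
 96 98 98 97 97 97]
195 [ 35  38  38  39  42  44  42  44  45  45  50  49  45  47  45  48  47  48
  60  92  96  96  96  97  99  97  98  95 100  97]
196 [ 43  45  49  49  51  48  48  47  46  49  48  48  42  46  46  49  48  51
  62  89 100  97  98  98  99  98  98  97  97  96]
197 [48 48 49 51 50 51 49 49 51 48 43 44 28 36 31 36 43 42 50 90 98 97 97 98
 99 99 97 96 98 98]
198 [ 49  51  50  51  50  52  48  52  48  46  44  48  46  44  43  41  44  45
  56  90  97  99  97 100  98  98  98  98  98  98]
199 [49 47 51 51 50 51 50 48 43 45 46 46 47 47 49 45 47 49 57 87 99 98 99 99
 95 97 98 97 98 97]
```

The gripper is clear and the lid front stays about 2.5 px (6 mm) lower. The lever is out of sight down against the case, and the bar still shows behind the lip. Handing in.

```bash
python3 -c "
from h import *
print(ticket.hand_in())"
```

```text
the job is handed in; nothing more can be done
None
```

I hooked the loop over the keeper and swung the lever down until it snapped. In the last side view before hand-in the lid stayed clamped with the gripper clear, and the arm stayed clear of the box, jar and cutters. I handed in after about 14 s of the 48 s limit; it returned no verdict.

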